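# Loosen the strap clamp on a stick blank

## Task

Free the stick blank from its clamp: roll a fingertip round the knurled rim of the big hand nut to loosen it (counter-clockwise seen from above) by two full turns and no more, then push the strap by the outer face of its upturned nose straight back, under the nut, until it comes to its stop and is clear of the stick. Grip and lift nothing: leave the stick lying where it is in its V-blocks and everything else on the bench undisturbed, and finish with the hand clear.

Things in the scene. Friction and masses are not known exactly. Their poses are not given: they have to be found in the camera images.
- fixture: bolted-down steel fixture: base plate 200 mm (x) by 320 mm (y, -150 to +170), 12 mm thick. Origin on the upright stud's axis at bench height; +y runs from the stud towards the stick. Two V-blocks hold the stick across it at y = +115 mm; a riser carries the strap's heel at y = -50 mm. The 16 mm stud reaches 128 mm above the bench
- knurl_nut (a joint): turn of the hand nut, rad: 0 = tight (as at the start), grows counter-clockwise seen from above, two full turns = 12.57, 20 = end of its travel. It resists with about 0.06 N m (1.2 N at the rim), stays where it is left and climbs 5 mm per turn
- nut_top (a point): point on the nut's axis in its flat top, 101 mm above the bench when tight; turns with the nut. Aluminium disc 102 mm across the fine knurl, 20 mm thick, too wide to grasp across; rim 81 to 101 mm above the bench when tight, rising 5 mm per turn, free all round. On top a boss 36 mm across, 6 mm high, with the stud through it
- nut_dot (a point): dark dot (10 mm) on the nut's flat top, 38 mm from the axis, that shows the turns; at the start it is on the side towards the stick (the fixture's +y)
- strap (a joint): slide of the strap, m: 0 = clamping (the start), grows as it moves along the fixture's -y (from stick towards stud), 0.045 = its stop. Needs about 3 N. While the nut is tight a square brass pad beneath it, 44 mm, sits between ridges on the strap (tops 77 mm above the bench) and locks it; free after about 1.5 turns
- nose_face (a point): centre of the outer upright face of the strap's upturned nose, the face to push; moves with the strap; 85 mm above the bench and at the start 125 mm from the nut's axis; axes as the fixture's, face looks to +y. 44 mm wide, from 71 to 99 mm above the bench; 5 mm plate with a slope behind. The strap is 44 mm wide, 10 mm thick, underside 61 mm above the bench
- stick_mid (a point): centre of the loose stick blank, a dark wooden rod 30 mm in diameter and 170 mm long (along its own x) with a brass end, lying in the V-blocks, its axis 45 mm above the bench; to be left there
- ferrule: loose brass tube, 26 mm outside, 28 mm tall, standing on the fixture's base plate; to be left alone
- bushing: loose dark steel drill bush, 36 mm outside, 22 mm tall, standing on the base plate; to be left alone
- screwdriver: loose screwdriver, 200 mm, lying on the bench; to be left alone
- brush: loose brush, 200 mm, lying on the bench; to be left alone
- glue: loose white bottle, 56 mm across, 130 mm tall; to be left alone
- wax_tin: loose low steel tin, 76 mm across, 45 mm tall; to be left alone
- offcut: loose wooden offcut 110 x 35 x 28 mm; to be left alone
Things that resemble listed ones, but are neither listed nor needed, are in the scene too. Of the things like the part that bears stick_mid, leave any that is red or turquoise; of the rest the smaller one is meant.

How it is judged:
By the outcome, as a careful person would: the job done as asked, in the order asked, and still so for the second after the job is handed in, with the robot touching nothing.
It also fails if it takes over 72 s, if anything falls off the work surface, if the arm or the gripper's body presses on something with over 40 N, if the wrist force passes 120 N, or if a joint passes its speed limit or range.

## Robot

A 7-joint arm with a two-finger parallel gripper is mounted at the origin on the work surface. World frame = base frame: x ahead of the robot, y to its left, z up, the work surface at z = 0. Lengths are in m, angles in rad, forces in N, time in s.
With the tool pointing down it reaches from about 0.4 to 0.9 m from the base axis. Payload 5.5 kg.
Tool frame: the origin (TCP) lies at the very end of the fingers, on their centre line; the grasp point (between the pads) lies 19 mm behind it; z points along the fingers, x is the direction in which the jaws open and shut, and the axes are right-handed (so a half turn about z gives the same grasp; the last joint's range is limited). The gripper opens to 85 mm and grips with 20 to 120 N. Pads are 22 mm wide; open, the fingers measure 114 mm over their backs; the gripper's body (76 mm by 85 mm) begins 54 mm behind the grasp point. The pads swing forward as they close: fully open they stand 13 mm farther back than shut.
Start: joints at [-0.919, 0.501, -0.427, 1.55, 0.221, 1.138, -0.21], TCP at [0.246, 0.602, 0.231] pointing down, gripper open.
Joint ranges: [-2.88, 2.88], [-0.31, 2.03], [-1.54, 1.56], [0.2, 2.42], [-1.41, 4.55], [0.19, 2.02], [-2.57, 2.57]. Speed limits (rad/s): [2.57, 2.57, 3.14, 3.14, 3.14, 3.14, 3.14].

## Interface

Orientations are given as a rotation vector (axis times angle).
In Python, from cell import ctrl, move_gripper, inverse_kinematics, get_state, cams, hand_in gives the robot as it stands. Calls block until the motion is done:
- ctrl.move_to(position, orientation): joint-space move of the TCP to a pose.
- ctrl.move_linear(position, max_speed=0.15, rot=None, guard=None): straight line of the TCP; rot=None keeps the orientation; max_speed is the mean speed in m/s. With guard (N) it stops when the force on the tool has changed by that much, and returns True; else False.
- ctrl.move_j(angles): joint-space move.
- move_gripper(opening, effort=None): finger opening in m; effort is the grip in N (None keeps the last); returns when the fingers have stopped.
- ctrl.dwell(seconds).
- inverse_kinematics(position, orientation): joint angles nearest the present ones, or None.
- get_state(): the state.
- cams.get_image(name): name is "side" or "top"; returns a dict with "pixels" (384x512x3 uint8, red, green, blue), "fx", "fy", "cx", "cy" (pixels), "rvec" (rotation vector, rad) and "tvec" (3), from world to camera coordinates, as OpenCV has them. Camera axes: x right, y down, z forward; pixel columns grow to the right and rows downward; lengths in m; the calibration is good to about 2 mm. A picture is of the moment at which its call begins. There is no depth.
A pose or a line that the arm cannot do raises ctrl.PlanningError and nothing moves.
- hand_in(): hands the job in, once; it reports no verdict.
Trained networks look in a picture, given as the dict that the camera call returned (one of the last four; its "shot" number tells which), for a name from the list of things; names that differ only in an ending like _2 or _b are one class to them, and where a whole thing is asked for, a point or a joint stands for the part that bears it (a point fixed in the world has none). Each returns a list of dicts, best first, with "conf" (0 to 1); they miss things now and then, are a little off and sometimes report something else, mostly with a low value. They report only what shows in the picture. A call takes as long as a camera call. They do not tell look-alikes from the thing itself.
- cams.find_in(picture, target): "extent" ([centre column, centre row, width, height] in pixels, round what is visible of it).
- cams.place_of(picture, target): "point" ([column, row] in pixels: a listed point, or the origin of a listed thing).
The state is a dict: "time": time; "joint_pos": joint angles; "qvel": joint speeds; "joint_torque": joint torques, N m; "eef_pos": TCP position; "ee_rot": TCP orientation; "contact_force": force on the tool from outside, world axes, zero at the start; "ft_torque": the same for the moment, N m; "grip_width": finger opening in m.
Only numpy, scipy, OpenCV 4.12 (cv2) and the standard library are available. Lean on these libraries where they do the work, as an engineer would, in place of code of your own. Each camera call takes 0.05 s, during which the arm holds its last target.

## Working session

There is one attempt and no reset: what is moved stays moved. The work goes in short steps, each a Python script; the robot and the scene stay as the last script left them, time stands still between calls to the robot, and variables do not carry over. Pictures are saved under pics/ and viewed, and the job is handed in when it is done.

```bash
ls; mkdir -p pics
cat > h.py <<'E'
import numpy as np, cv2
from cell import ctrl, move_gripper, inverse_kinematics, get_state, cams, hand_in
def shot(name,fn=None):
    im=cams.get_image(name)
    if fn: cv2.imwrite('pics/'+fn,im['pixels'][:,:,::-1])
    return im
def proj(im,p):
    K=np.array([[im['fx'],0,im['cx']],[0,im['fy'],im['cy']],[0,0,1]])
    q,_=cv2.projectPoints(np.array(p,float).reshape(-1,1,3),np.array(im['rvec'],float),np.array(im['tvec'],float),K,None)
    return q.reshape(-1,2)
def ray(im,px,z):
    R,_=cv2.Rodrigues(np.array(im['rvec'],float)); t=np.array(im['tvec'],float)
    d=R.T@np.array([(px[0]-im['cx'])/im['fx'],(px[1]-im['cy'])/im['fy'],1.])
    c=-R.T@t
    return c+d*(z-c[2])/d[2]
E
python3 - <<'E'
from h import *
for n in ['top','side']:
    im=shot(n,n+'0.png')
    R,_=cv2.Rodrigues(np.array(im['rvec'],float)); print(n,-R.T@np.array(im['tvec']),im['fx'])
    for t in ['nut_top','nut_dot','nose_face','stick_mid','fixture','strap']:
        print(t,[(np.round(d['point'],1).tolist(),round(d['conf'],2)) for d in cams.place_of(im,t)][:4])
print(get_state()['time'])
E
```

```text
pics
top [ 2.95467826e-01 -1.03184641e-03  1.20083943e+00] 432.03650071513295
nut_top [([291.4, 164.1], 0.78)]
nut_dot [([277.0, 168.9], 0.81), ([249.6, 179.2], 0.63)]
nose_face [([244.0, 168.2], 0.85), ([316.4, 193.7], 0.72)]
stick_mid [([182.7, 151.3], 0.97), ([354.0, 273.3], 0.93), ([173.6, 262.4], 0.9), ([246.3, 178.0], 0.58)]
fixture [([285.9, 174.8], 0.77)]Traceback (most recent call last):
  File "<stdin>", line 6, in <module>
ValueError: it knows: brush, bushing, ferrule, fixture, glue, nose_face, nut_dot, nut_top, offcut, screwdriver, stick_mid, wax_tin
```

```bash
python3 - <<'E'
from h import *
im=shot('side','side0.png')
R,_=cv2.Rodrigues(np.array(im['rvec'],float)); print(-R.T@np.array(im['tvec']),im['fx'])
for t in ['nut_top','nut_dot','nose_face','stick_mid','fixture']:
        print(t,[(np.round(d['point'],1).tolist(),round(d['conf'],2)) for d in cams.place_of(im,t)][:4])
E
cat > up.py <<'E'
import cv2,sys
a=cv2.imread('pics/'+sys.argv[1]); x,y,w,h=map(int,sys.argv[3:7]); c=a[y:y+h,x:x+w]; s=min(800/w,600/h)
cv2.imwrite('pics/'+sys.argv[2],cv2.resize(c,None,fx=s,fy=s,interpolation=cv2.INTER_CUBIC))
E
python3 up.py top0.png top0u.png 0 0 512 384;python3 up.py side0.png side0u.png 0 0 512 384
```

```text
[ 0.1700523  -1.17621993  0.758066  ] 437.61402291308247
nut_top [([273.3, 205.7], 0.65), ([267.7, 198.2], 0.32)]
nut_dot [([269.2, 198.4], 0.83)]
nose_face [([257.3, 191.0], 0.76), ([257.3, 206.7], 0.57)]
stick_mid [([260.2, 185.0], 0.84), ([192.2, 274.6], 0.68), ([176.0, 191.9], 0.63), ([253.0, 205.1], 0.57)]
fixture [([272.6, 232.2], 0.7)]
```

View pics/top0u.png

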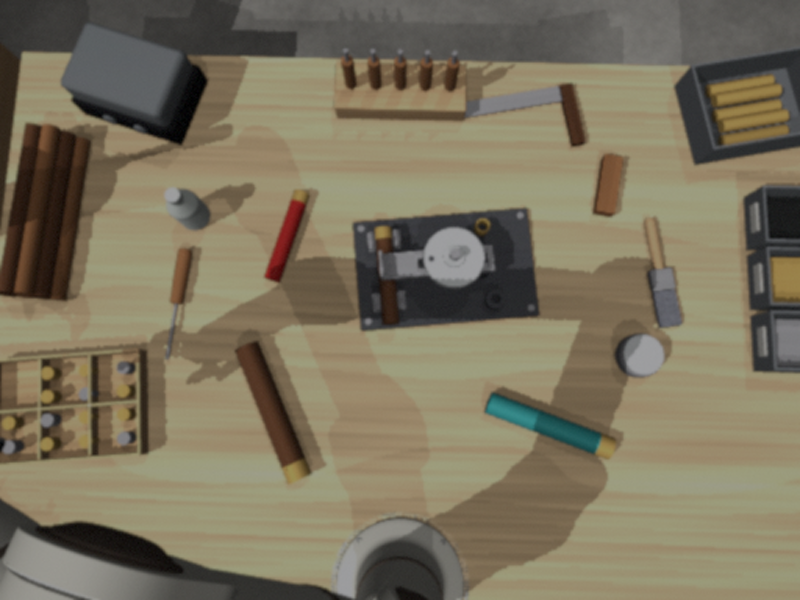

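View pics/side0u.png

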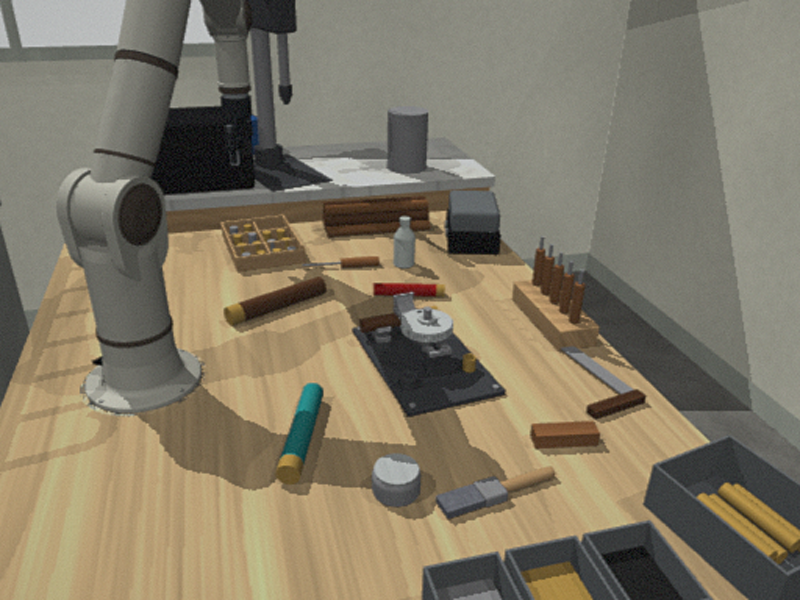

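```bash
python3 up.py top0.png top0c.png 215 120 140 105;python3 up.py side0.png side0c.png 215 170 120 100
```

```text
(no output)
```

View pics/top0c.png

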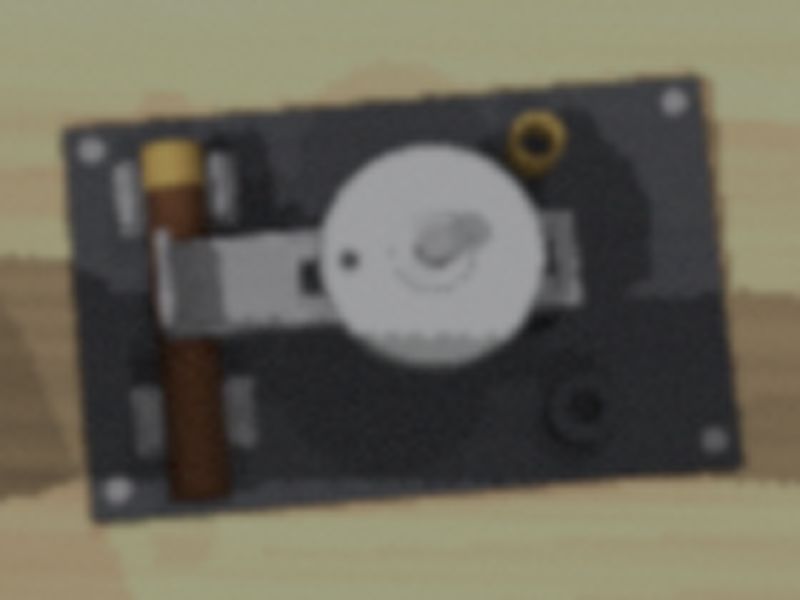

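View pics/side0c.png

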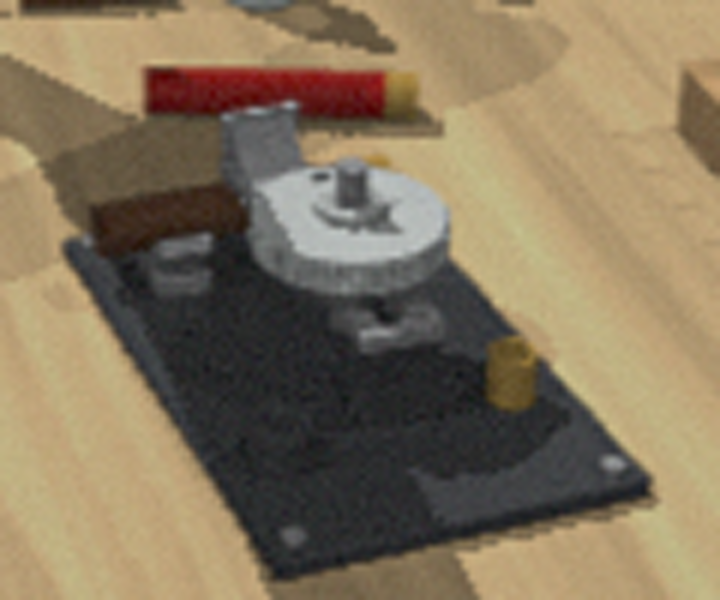

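```bash
cat > fit.py <<'E'
from h import *
from scipy.optimize import least_squares
top=shot('top'); side=shot('side')
s=140/800.; T=lambda u,v:(215+u*s-.4,120+v*s-.4)
s2=120/720.; S=lambda u,v:(215+u*s2-.4,170+v*s2-.4)
obs=[(top,(.1,.17,.012),T(65,128)),(top,(.1,-.15,.012),T(703,77)),(top,(-.1,-.15,.012),T(741,465)),(top,(-.1,.17,.012),T(95,520)),
(top,(0,.038,.101),T(348,260)),(top,(0,0,.101),T(432,249)),
(side,(.1,-.15,.012),S(650,482)),(side,(-.1,-.15,.012),S(278,567)),(side,(-.1,.17,.012),S(68,242)),(side,(0,.038,.101),S(321,176)),(side,(0,0,.128),S(352,163))]
def w(p,l):
    c,s=np.cos(p[2]),np.sin(p[2]); return (p[0]+c*l[0]-s*l[1],p[1]+s*l[0]+c*l[1],l[2])
def res(p): return np.concatenate([proj(i,w(p,l))[0]-np.array(o) for i,l,o in obs])
for k in (slice(0,6),slice(6,11),slice(0,11)):
    o=obs; obs=o[k]; r=least_squares(res,[.45,-.05,0.1],loss='soft_l1'); print(r.x, np.round(res(r.x).reshape(-1,2),1).tolist()); obs=o
E
python3 fit.py
```

```text
[ 0.542609   -0.07744336  0.10532104] [[-0.7, -0.9], [-0.2, -0.9], [1.1, 0.6], [-0.9, 0.4], [0.4, -0.1], [0.3, 0.6]]
[ 0.54197331 -0.08171332  0.10499835] [[1.0, -0.1], [-0.6, -0.1], [-1.1, -0.9], [0.2, 0.3], [0.3, 0.3]]
[ 0.54266313 -0.07832134  0.10592474] [[-0.4, -0.9], [0.1, -1.0], [1.4, 0.6], [-0.6, 0.4], [0.8, -0.2], [0.6, 0.6], [0.7, -0.8], [-0.6, -0.9], [-1.1, -1.4], [0.1, -0.3], [0.2, -0.2]]
```

```bash
cat >> h.py <<'E'
from scipy.spatial.transform import Rotation as Ro
C=np.array([0.5425,-0.0785]); YAW=0.1055
def rv(a): return (Ro.from_euler('z',a)*Ro.from_euler('x',np.pi)).as_rotvec()
def pos(phi,r,z): return np.array([C[0]+r*np.cos(phi),C[1]+r*np.sin(phi),z])
E
python3 - <<'E'
from h import *
s=get_state(); print(s['time'],s['contact_force'],s['grip_width'],s['ee_rot'])
for sg in (0,np.pi):
  for d in range(-180,181,30):
    f=np.radians(d); q=inverse_kinematics(pos(f,.062,.087),rv(f+np.pi/2+sg))
    print(sg>0,d,None if q is None else np.round(q,2))
E
```

```text
0.7 [-0.14376395 -0.26209736 -0.36819081] 0.08549786178725918 [-2.60859532e+00 -1.75047105e+00 -1.72275997e-04]
False -180 [-0.2   0.41  0.36  2.09 -0.23  0.68 -1.26]
False -150 [-0.08  0.42  0.3   2.05 -0.19  0.69 -0.71]
False -120 [ 0.01  0.46  0.24  1.99 -0.16  0.72 -0.18]
False -90 [ 0.08  0.5   0.16  1.9  -0.11  0.75  0.3 ]
False -60 [ 0.12  0.54  0.08  1.83 -0.06  0.78  0.75]
False -30 [ 0.17  0.56 -0.04  1.78  0.03  0.8   1.16]
False 0 [ 0.21  0.57 -0.16  1.77  0.12  0.81  1.56]
False 30 [ 0.24  0.57 -0.27  1.8   0.2   0.81  1.96]
False 60 [ 0.31  0.55 -0.4   1.85  0.29  0.8   2.37]
False 90 [-0.92  1.01  1.35  1.97 -1.11  1.19 -2.24]
False 120 [-0.84  0.75  1.13  2.04 -0.87  0.94 -1.85]
False 150 [-0.68  0.57  0.91  2.09 -0.64  0.79 -1.47]
False 180 [-0.2   0.41  0.36  2.09 -0.23  0.68 -1.26]
True -180 [ 0.17  0.39 -0.07  2.08  0.05  0.68  1.64]
True -150 [ 0.28  0.41 -0.13  2.04  0.08  0.69  2.19]
True -120 [ 1.12  0.92 -1.3   1.95  1.01  1.14  2.01]
True -90 [-0.67  1.04  1.35  1.93 -1.12  1.21 -2.03]
True -60 [-0.59  0.87  1.13  1.85 -0.92  1.05 -1.69]
True -30 [-0.36  0.66  0.68  1.8  -0.53  0.87 -1.52]
True 0 [-0.14  0.58  0.3   1.78 -0.23  0.81 -1.3 ]
True 30 [-0.15  0.56  0.24  1.81 -0.18  0.79 -0.87]
True 60 [-0.12  0.52  0.15  1.87 -0.11  0.76 -0.43]
True 90 [-0.08  0.47  0.08  1.95 -0.05  0.73  0.03]
True 120 [-0.01  0.43  0.01  2.02 -0.    0.7   0.52]
True 150 [ 0.09  0.4  -0.06  2.07  0.04  0.68  1.06]
True 180 [ 0.17  0.39 -0.07  2.08  0.05  0.68  1.64]
```

```bash
python3 - <<'E'
from h import *
move_gripper(0.0)
f=-np.pi
ctrl.move_to(pos(f,.09,.19),rv(f+np.pi/2))
ctrl.move_linear(pos(f,.09,.087),max_speed=.12)
ctrl.dwell(.1)
s=get_state(); F0=np.array(s['contact_force']); print(s['time'],F0,s['eef_pos'],s['grip_width'])
print(ctrl.move_linear(pos(f,.054,.087),max_speed=.02,guard=4))
for i in range(2):
    ctrl.dwell(.1)
    s=get_state(); print(s['time'],np.array(s['contact_force'])-F0,s['eef_pos'], C[0]-s['eef_pos'][0])
shot('side','s1.png'); shot('top','t1.png')
E
python3 up.py side1.png x.png 0 0 10 10 2>/dev/null; python3 up.py s1.png s1c.png 195 120 160 120; python3 up.py t1.png t1c.png 215 110 140 105
```

```text
5.1 [ 0.8344184  -0.21260134  0.25887822] [ 0.45323568 -0.0785589   0.08775615] 9.34235203272524e-05
True
6.55 [-1.25613862  0.81173235 -0.87308947] [ 0.4812482  -0.07838067  0.08628748] 0.06125179775038525
6.65 [-0.09296248  0.51345146 -0.12638849] [ 0.48113369 -0.07836236  0.08623373] 0.06136631006075621
```

View pics/s1c.png

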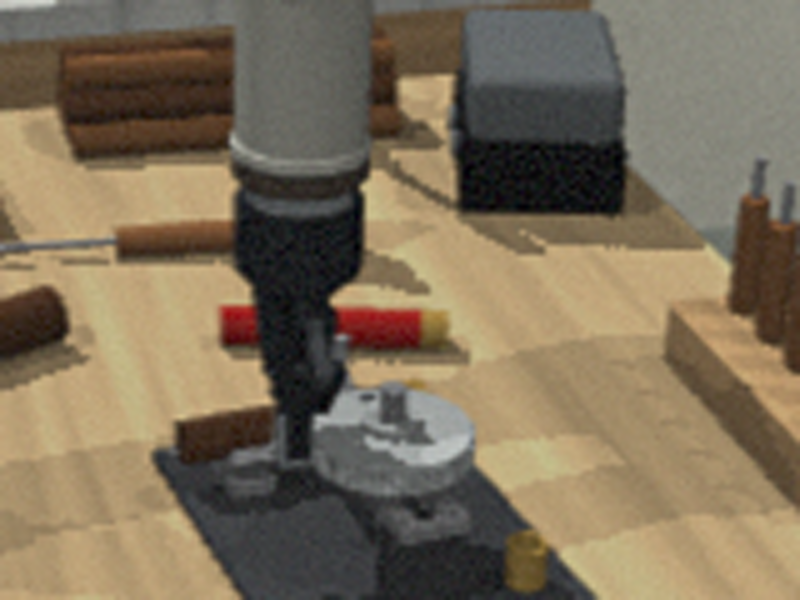

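View pics/t1c.png

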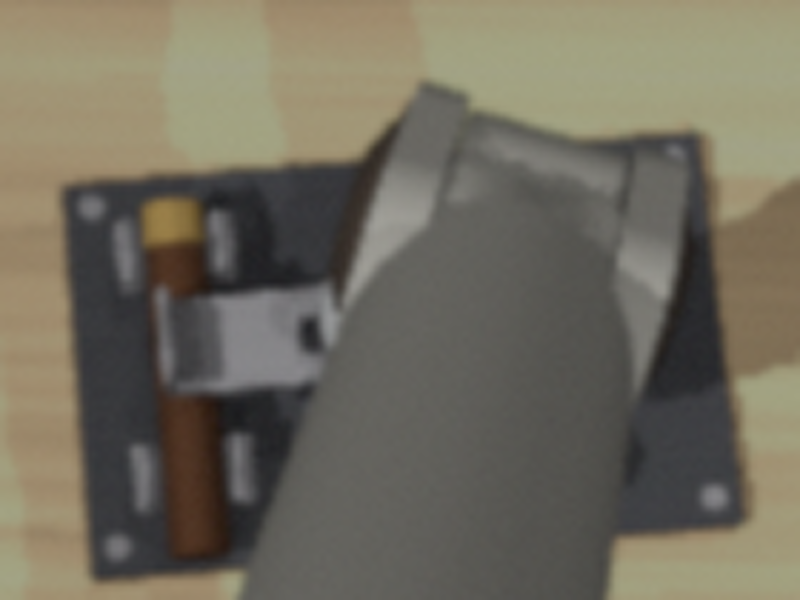

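The fingertip stands at the near side of the rim (side crop ≈(300,440)), touching at r≈61–62 mm, as geometry predicts. The stick, strap and ferrule haven't moved. Next I'll measure the press stiffness and try a small arc.

```bash
cat >> h.py <<'E'
F0=np.array([0.6,-.2,.1])
def frad(phi):
    s=get_state(); F=np.array(s['contact_force'])-F0
    return F@np.array([np.cos(phi),np.sin(phi),0]), F@np.array([-np.sin(phi),np.cos(phi),0]),F[2],s
E
python3 - <<'E'
from h import *
f=-np.pi
for r in (.060,.058):
    ctrl.move_linear(pos(f,r,.088),max_speed=.03); ctrl.dwell(.1)
    a=frad(f); print(r,np.round(a[:3],1),a[3]['eef_pos'],a[3]['time'])
r=.058
for k in range(3):
    f+=np.radians(12)
    ctrl.move_linear(pos(f,r,.088),max_speed=.05,rot=rv(f+np.pi/2))
    a=frad(f); print(k,np.round(a[:3],1),np.hypot(*(np.array(a[3]['eef_pos'])[:2]-C)),a[3]['eef_pos'][2],round(a[3]['time'],2))
shot('side','s2.png')
E
python3 up.py s2.png s2c.png 235 170 80 60
```

```text
0.06 [ 3.3 -0.3  0.3] [ 0.48188438 -0.07847111  0.08786061] 7.1
0.058 [ 8.  -0.5  6.4] [ 0.48200392 -0.07845316  0.08763534] 7.45
0 [7.2 0.4 2.7] 0.06030450200760419 0.08755466362219358 7.84
1 [6.  1.4 1.7] 0.06021810026406873 0.0875984656823515 8.23
2 [ 6.9  0.6 -0.1] 0.0600913050157794 0.08766667619108388 8.62
```

View pics/s2c.png

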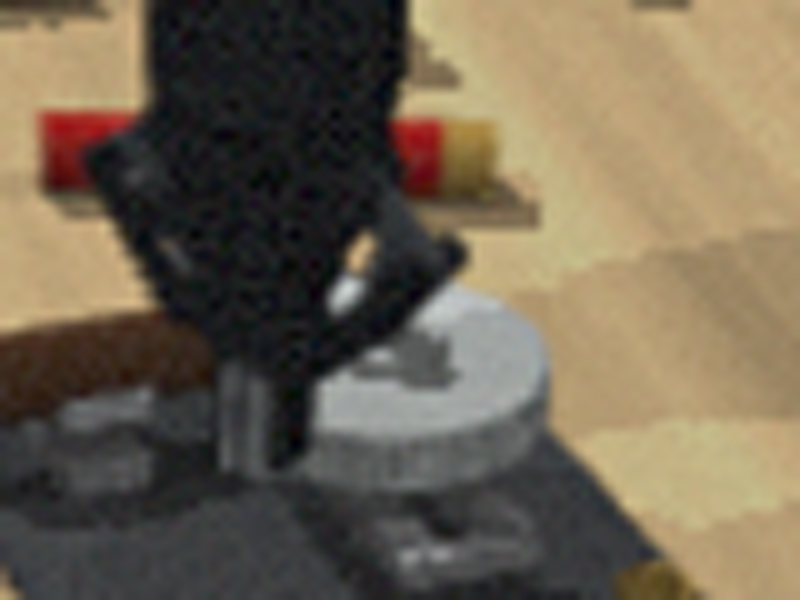

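```bash
cat >> h.py <<'E'
def stroke(f0,f1,r,turn0,sg=0.,Ft=8.,seg=15.,v=.06):
    """crank from f0 to f1 (rad); turn0=assumed nut turn (rad) at f0"""
    f=f0; log=[]
    n=int(np.ceil((f1-f0)/np.radians(seg)-1e-6)); st=(f1-f0)/n
    for k in range(n):
        g=f+st; z=.088+.005*(turn0+g-f0)/(2*np.pi)
        try: ctrl.move_linear(pos(g,r,z),max_speed=v,rot=rv(g+np.pi/2+sg))
        except ctrl.PlanningError as e: print('PE',e,np.degrees(g)); break
        f=g; a=frad(f); log.append((round(np.degrees(f)),round(a[0],1),round(a[1],1),round(r*1e3,1)))
        r=np.clip(r+np.clip((a[0]-Ft)/4000,-.001,.001),.052,.064)
    print(log); print('t',get_state()['time'],'r',r,np.round(get_state()['joint_pos'],2))
    return f,r
E
python3 - <<'E'
from h import *
d=np.radians
f,r=stroke(d(-144),d(60),.0575,d(36))
ctrl.move_linear(pos(f,.085,.095),max_speed=.12)
ctrl.move_linear(pos(f,.085,.20),max_speed=.25)
shot('side','s3.png');shot('top','t3.png')
print(get_state()['time'])
E
python3 up.py s3.png s3c.png 235 170 80 60; python3 up.py t3.png t3c.png 215 110 140 105
```

```text
[(-129, np.float64(6.8), np.float64(0.2), 57.5), (-115, np.float64(6.7), np.float64(-0.1), np.float64(57.2)), (-100, np.float64(6.5), np.float64(0.8), np.float64(56.9)), (-86, np.float64(7.6), np.float64(0.1), np.float64(56.5)), (-71, np.float64(8.6), np.float64(0.4), np.float64(56.4)), (-57, np.float64(8.3), np.float64(0.6), np.float64(56.6)), (-42, np.float64(8.2), np.float64(0.3), np.float64(56.6)), (-27, np.float64(8.2), np.float64(1.2), np.float64(56.7)), (-13, np.float64(9.4), np.float64(1.7), np.float64(56.8)), (2, np.float64(6.3), np.float64(1.9), np.float64(57.1)), (16, np.float64(8.4), np.float64(1.7), np.float64(56.7)), (31, np.float64(7.9), np.float64(2.3), np.float64(56.8)), (45, np.float64(8.1), np.float64(1.4), np.float64(56.8)), (60, np.float64(9.1), np.float64(2.9), np.float64(56.8))]
t 14.3917 r 0.05706297124337506 [ 0.53  0.61 -0.7   1.85  0.5   0.86  2.21]
15.4417
```

View pics/s3c.png

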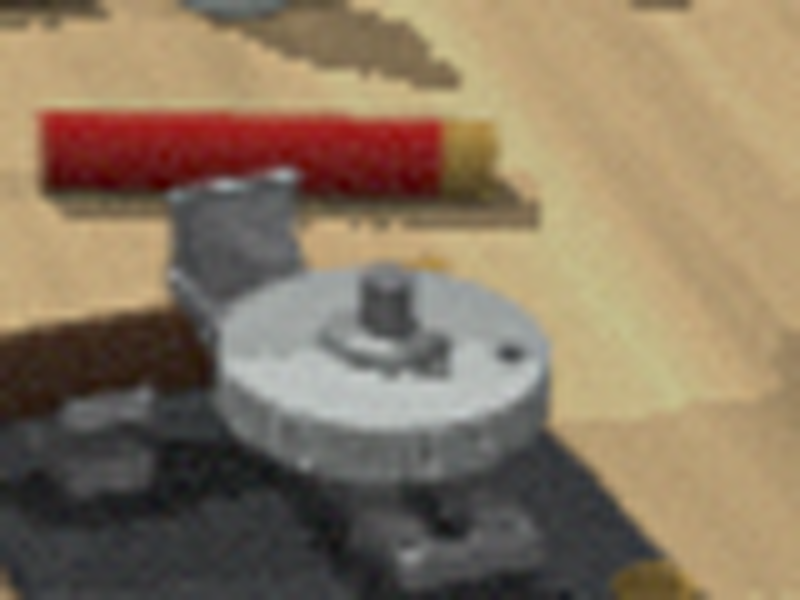

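View pics/t3c.png

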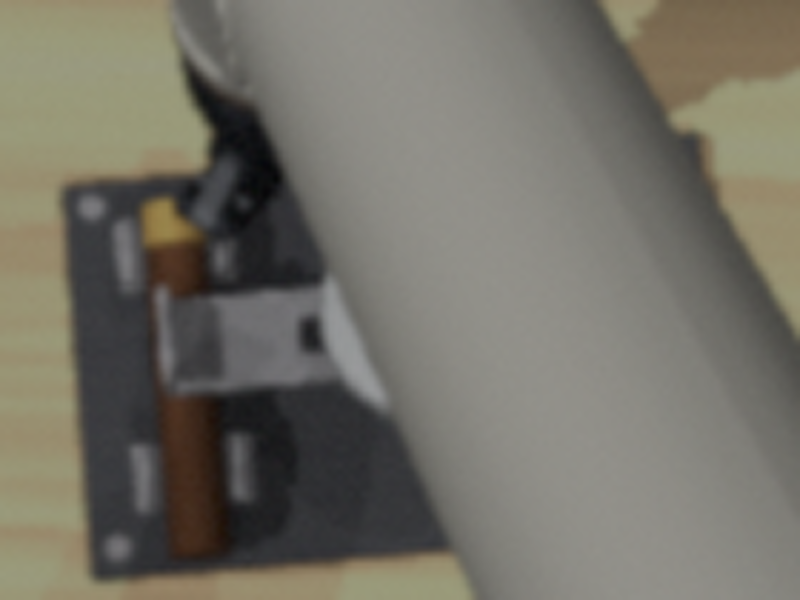

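```bash
cat >> h.py <<'E'
def dotang(im,px,z):
    p=ray(im,px,z)[:2]-C; return np.degrees(np.arctan2(p[1],p[0])), np.hypot(*p)
def turn(im,px,approx):
    a,r=dotang(im,px,.101+.005*approx/360); t=a-90-np.degrees(YAW)
    return t+360*round((approx-t)/360), r
E
python3 - <<'E'
from h import *
im=shot('side'); print(turn(im,(285.8,205),230))
E
```

```text
(np.float64(236.84166476624563), np.float64(0.03890575846738469))
```

```bash
cat >> h.py <<'E'
def rewind(f,turn0,sg=0.):
    z=.088+.005*turn0/(2*np.pi)
    ctrl.move_to(pos(f,.08,.19),rv(f+np.pi/2+sg))
    ctrl.move_linear(pos(f,.075,z),max_speed=.2)
    ctrl.move_linear(pos(f,.0575,z),max_speed=.04); print(np.round(frad(f)[:3],1),get_state()['time'])
def leave(f):
    z=get_state()['eef_pos'][2]
    ctrl.move_linear(pos(f,.08,z),max_speed=.12)
    ctrl.move_linear(pos(f,.08,.19),max_speed=.25)
E
python3 - <<'E'
from h import *
d=np.radians
rewind(d(-180),d(237))
f,r=stroke(d(-180),d(60),.0575,d(237))
leave(f)
im=shot('side','s4.png');print(cams.place_of(im,'nut_dot'))
print(get_state()['time'])
E
python3 up.py s4.png s4c.png 235 170 80 60
```

```text
[10.6 -0.4  8.3] 19.3333
[(-165, np.float64(7.6), np.float64(1.4), 57.5), (-150, np.float64(7.2), np.float64(1.4), np.float64(57.4)), (-135, np.float64(6.7), np.float64(-0.1), np.float64(57.2)), (-120, np.float64(6.9), np.float64(0.3), np.float64(56.9)), (-105, np.float64(7.0), np.float64(0.7), np.float64(56.6)), (-90, np.float64(6.9), np.float64(-0.4), np.float64(56.4)), (-75, np.float64(7.4), np.float64(0.6), np.float64(56.1)), (-60, np.float64(7.6), np.float64(1.0), np.float64(55.9)), (-45, np.float64(8.2), np.float64(1.0), np.float64(55.8)), (-30, np.float64(8.8), np.float64(1.5), np.float64(55.9)), (-15, np.float64(9.3), np.float64(1.4), np.float64(56.1)), (0, np.float64(9.5), np.float64(1.2), np.float64(56.4)), (15, np.float64(7.8), np.float64(1.8), np.float64(56.8)), (30, np.float64(8.5), np.float64(2.1), np.float64(56.7)), (45, np.float64(8.2), np.float64(2.0), np.float64(56.8)), (60, np.float64(9.2), np.float64(2.4), np.float64(56.9))]
t 25.9083 r 0.05719907911289803 [ 0.09  0.5  -0.12  1.86  0.08  0.78  2.56]
[{'point': [263.8, 207.4], 'conf': 0.94}, {'point': [255.7, 190.9], 'conf': 0.25}]
26.875
```

View pics/s4c.png

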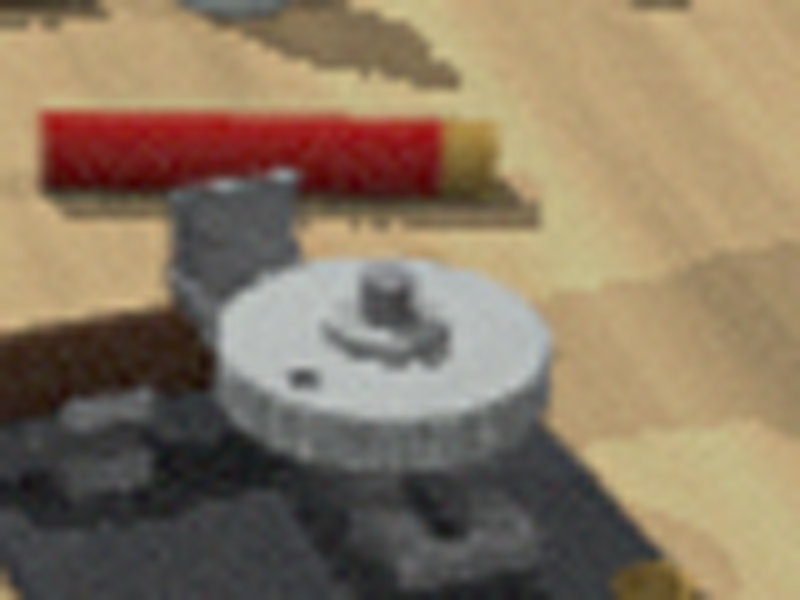

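Run:
```python
from h import *
im=shot('side'); print(turn(im,(264.9,207.4),475),turn(im,(263.8,207.4),475))
for dd in (-180,-195,-210): f=np.radians(dd);print(dd,inverse_kinematics(pos(f,.08,.19),rv(f+np.pi/2)))
```

```text
(np.float64(478.76413110302246), np.float64(0.03990171037075094)) (np.float64(475.45558685873584), np.float64(0.04215937892073401))
-180 [-0.94964177  0.54463447  1.37001359  2.07114399 -0.62688336  1.04606072
 -0.8351395 ]
-195 [-0.99482182  0.54359722  1.37008596  2.0718361  -0.62592258  1.04541876
 -1.14218753]
-210 [-1.02502092  0.56312256  1.36875844  2.05855739 -0.64385508  1.05765591
 -1.43325424]
```

```bash
python3 - <<'E'
from h import *
d=np.radians
f=d(-70); ctrl.move_to(pos(f,.08,.19),rv(f+np.pi/2))
print(np.round(get_state()['joint_pos'],2))
f=d(-195); print(np.round(inverse_kinematics(pos(f,.08,.19),rv(f+np.pi/2)),2))
rewind(f,d(477)); print(np.round(get_state()['joint_pos'],2))
f,r=stroke(f,d(30),.0575,d(477))
leave(f)
im=shot('side','s5.png');print(cams.place_of(im,'nut_dot'))
print(get_state()['time'])
E
python3 up.py s5.png s5c.png 235 170 80 60
```

```text
[-0.05  0.42  0.35  1.77 -0.17  0.98  0.71]
[-0.64  0.26  0.81  2.07 -0.24  0.91 -1.53]
[ 9.8 -0.9  7.7] 31.675
[-0.49  0.46  0.69  2.08 -0.44  0.74 -1.35]
[(-180, np.float64(7.4), np.float64(0.1), 57.5), (-165, np.float64(7.6), np.float64(1.4), np.float64(57.3)), (-150, np.float64(6.9), np.float64(0.7), np.float64(57.3)), (-135, np.float64(7.2), np.float64(0.2), np.float64(57.0)), (-120, np.float64(6.2), np.float64(1.2), np.float64(56.8)), (-105, np.float64(6.5), np.float64(-0.4), np.float64(56.3)), (-90, np.float64(7.1), np.float64(0.2), np.float64(55.9)), (-75, np.float64(8.1), np.float64(0.2), np.float64(55.7)), (-60, np.float64(8.3), np.float64(1.7), np.float64(55.7)), (-45, np.float64(8.1), np.float64(0.6), np.float64(55.8)), (-30, np.float64(10.1), np.float64(1.3), np.float64(55.8)), (-15, np.float64(8.1), np.float64(1.0), np.float64(56.3)), (0, np.float64(8.2), np.float64(2.1), np.float64(56.4)), (15, np.float64(9.9), np.float64(1.9), np.float64(56.4)), (30, np.float64(8.4), np.float64(2.4), np.float64(56.9))]
t 37.8 r 0.05701674327192329 [ 0.26  0.55 -0.29  1.8   0.2   0.82  1.97]
[{'point': [272.1, 195.6], 'conf': 0.91}]
38.7583
```

View pics/s5c.png

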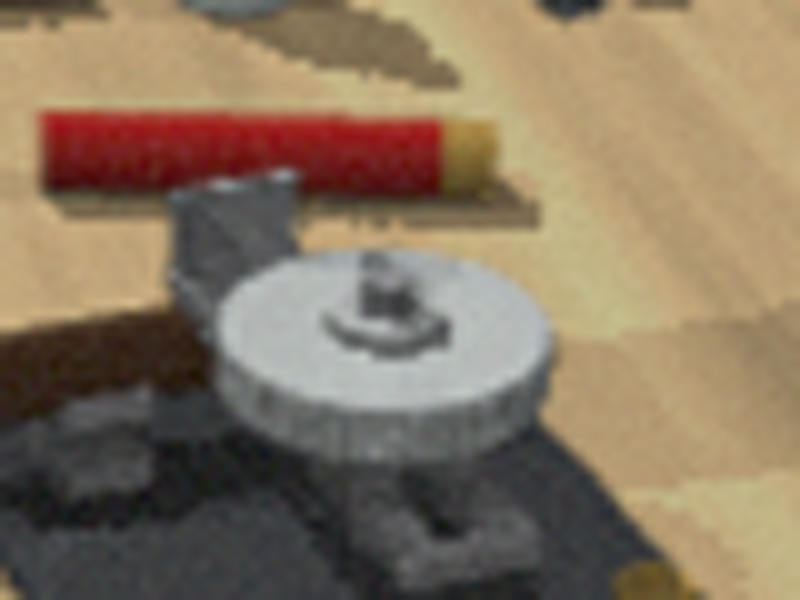

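Run:
```python
from h import *
im=shot('side'); print(turn(im,(271.6,195.4),700),turn(im,(272.1,195.6),700))
print(cams.place_of(shot('top'),'nut_dot'))
```

```text
(np.float64(703.6278464420172), np.float64(0.03939839242740838)) (np.float64(701.5257609657199), np.float64(0.03805155154453155))
[{'point': [277.7, 161.6], 'conf': 0.47}]
```

```bash
python3 - <<'E'
from h import *
d=np.radians
f=d(30); z=.088+.00975
ctrl.move_linear(pos(f,.075,z),max_speed=.2)
ctrl.move_linear(pos(f,.0570,z),max_speed=.04); print(np.round(frad(f)[:3],1))
f,r=stroke(f,d(46),.057,d(702))
leave(f)
q=np.array(get_state()['joint_pos']); 
# toward the nose side, staying out of the top view
n=lambda y,z:[C[0]-np.sin(YAW)*y,C[1]+np.cos(YAW)*y,z]
ctrl.move_to(n(.175,.19),rv(YAW-np.pi/2+np.pi)); print(np.round(get_state()['joint_pos'],2),get_state()['eef_pos'])
im=shot('side','s6.png');print(cams.place_of(im,'nut_dot'))
im2=shot('top','t6.png');print(cams.place_of(im2,'nut_dot'),cams.place_of(im2,'nose_face'))
for d_ in cams.place_of(im,'nut_dot')[:1]: print(turn(im,d_['point'],718))
print(get_state()['time'])
E
python3 up.py s6.png s6c.png 235 170 80 60;python3 up.py t6.png t6c.png 215 110 140 105
```

```text
[10.7 -0.5 -5.6]
[(38, np.float64(10.6), np.float64(0.7), 57.0), (46, np.float64(8.6), np.float64(2.1), np.float64(57.7))]
t 40.7 r 0.057811815749816156 [ 0.29  0.54 -0.36  1.83  0.24  0.82  2.19]
[ 0.02  0.32 -0.3   1.89  0.12  0.94  1.34] [0.52374755 0.09448856 0.18908819]
[{'point': [268.7, 196.5], 'conf': 0.92}]
[{'point': [278.0, 164.9], 'conf': 0.83}] [{'point': [241.2, 167.7], 'conf': 0.83}]
(np.float64(720.6734424305694), np.float64(0.033770274758031106))
42.675
```

View pics/s6c.png

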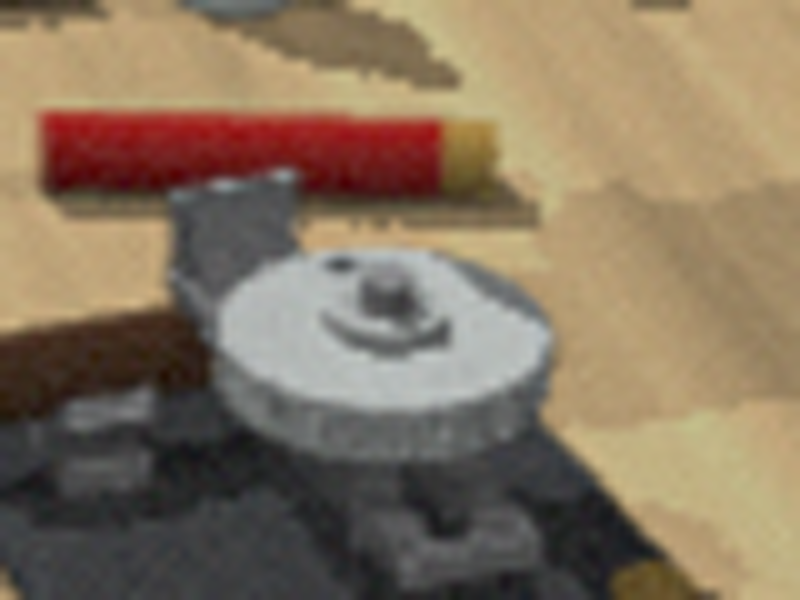

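View pics/t6c.png

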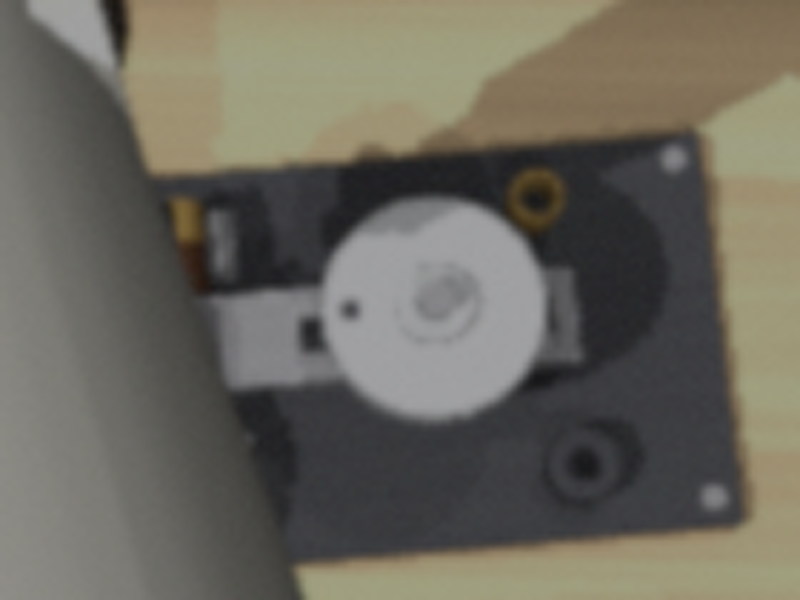

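Run:
```python
from h import *
im=shot('side');im2=shot('top'); 
print(turn(im,(268.7,195.9),718),turn(im2,(278,164.9),718),turn(im2,(215+349*.175-.4,110+309*.175-.4),718))
im['pixels'];print(turn(im2,(277,168.9),0.),turn(im2,(215+348*.175-.4,120+260*.175-.4),0.),turn(im,(268.1,198.9),0), get_state()['time'])
n=lambda x,y,z:[C[0]+np.cos(YAW)*x-np.sin(YAW)*y,C[1]+np.sin(YAW)*x+np.cos(YAW)*y,z]
print(proj(im2,n(0,.125,.085)),proj(im,n(0,.125,.099)))
```

```text
(np.float64(718.2804823336102), np.float64(0.03736549889790313)) (np.float64(723.7300056430362), np.float64(0.03434599069352194)) (np.float64(717.8858605266597), np.float64(0.03999055061711141))
(np.float64(15.702797511816573), np.float64(0.03861802810502799)) (np.float64(0.11190348827358587), np.float64(0.04017350372312054)) (np.float64(1.1943826017466135), np.float64(0.036767291803141894)) 42.775
[[243.21442027 168.95586377]] [[257.80469078 187.08749836]]
```

```bash
cat >> h.py <<'E'
def n(x,y,z): return [C[0]+np.cos(YAW)*x-np.sin(YAW)*y,C[1]+np.sin(YAW)*x+np.cos(YAW)*y,z]
def yf(p): return -np.sin(YAW)*(p[0]-C[0])+np.cos(YAW)*(p[1]-C[1])
E
python3 - <<'E'
from h import *
print(np.round(inverse_kinematics(n(0,.158,.19),rv(YAW)),2))
ctrl.move_to(n(0,.158,.19),rv(YAW))
ctrl.move_linear(n(0,.158,.079),max_speed=.15); ctrl.dwell(.1)
f=YAW+np.pi/2; a0=frad(f)[0]; print(a0)
print(ctrl.move_linear(n(0,.125,.079),max_speed=.03,guard=4))
s=get_state(); print(s['time'],yf(s['eef_pos']),frad(f)[:3])
shot('side','s7.png')
E
python3 up.py s7.png s7c.png 215 140 120 90
```

```text
[-0.19  0.31 -0.01  1.9   0.01  0.94 -0.1 ]
-0.15069391214771582
False
46.3167 0.12492441818021939 (np.float64(2.280566930385455), np.float64(-0.8670069398107213), np.float64(-0.20035607464076294))
```

View pics/s7c.png

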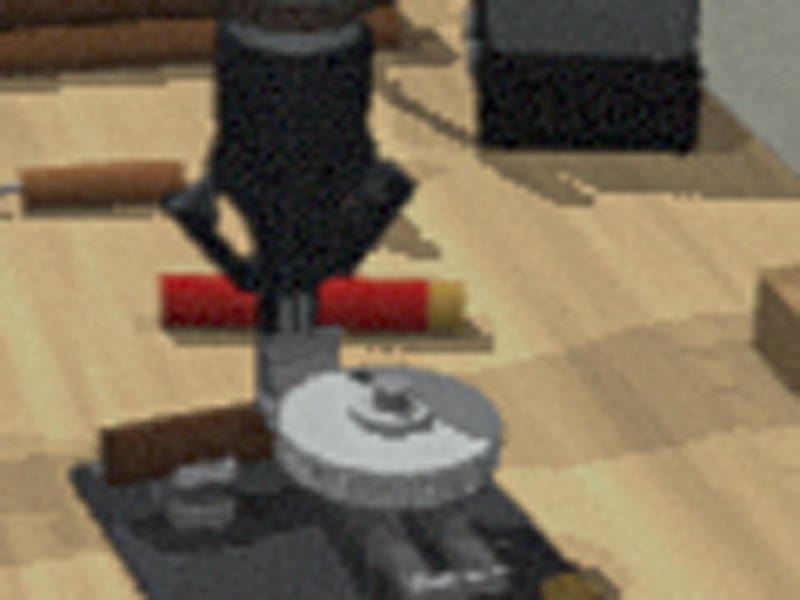

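The fingertip is centred behind the nose and the strap is already sliding at about 2–3 N. I'll keep pushing to the stop.

Run:
```python
from h import *
f=YAW+np.pi/2
p=lambda:print(round(get_state()['time'],2),yf(get_state()['eef_pos']),np.round(frad(f)[:3],1))
print(ctrl.move_linear(n(0,.096,.079),max_speed=.04,guard=14));p()
y=.096
while y>.080:
    y-=.0015; ctrl.move_linear(n(0,y,.079),max_speed=.02); ctrl.dwell(.05); p()
    if frad(f)[0]>9.5: break
ctrl.dwell(.2);p()
```

```text
False
47.24 0.095183137598955 [ 0.2  0.5 -0.7]
47.54 0.09437067997013601 [0.4 0.8 0.2]
47.84 0.09336767536391412 [2.  0.6 0.6]
48.14 0.09174404899483252 [2.7 1.  0.4]
48.44 0.09168930632917549 [5.9 0.7 0.9]
48.74 0.09166922120258553 [9.  2.2 0.9]
49.04 0.09164256148659647 [13.   0.8  1.5]
49.24 0.09169859310432756 [12.2  1.8  3.1]
```

Firm stop at y=91.7 mm, so the nose face is at about 80.5 mm, as expected. Now I'll retract and check.

```bash
python3 - <<'E'
from h import *
ctrl.move_linear(n(0,.15,.079),max_speed=.12)
ctrl.move_linear(n(0,.15,.25),max_speed=.25)
ctrl.move_to([.28,.45,.30],rv(YAW))
im=shot('side','s8.png');im2=shot('top','t8.png')
print(turn(im,cams.place_of(im,'nut_dot')[0]['point'],718),cams.place_of(im2,'nut_dot'),cams.place_of(im2,'nose_face'),proj(im2,n(0,.08,.085)),get_state()['time'],get_state()['contact_force'])
E
python3 up.py s8.png s8c.png 195 150 160 120;python3 up.py t8.png t8c.png 215 110 140 105;python3 up.py t8.png t8u.png 0 0 512 384
```

```text
(np.float64(716.7104410240913), np.float64(0.05134459532204484)) [{'point': [276.9, 165.5], 'conf': 0.6}, {'point': [125.7, 140.2], 'conf': 0.31}] [{'point': [261.6, 166.8], 'conf': 0.74}] [[260.22421102 167.58626314]] 52.6667 [ 0.25315809  0.10449314 -0.48127167]
```

View pics/s8c.png

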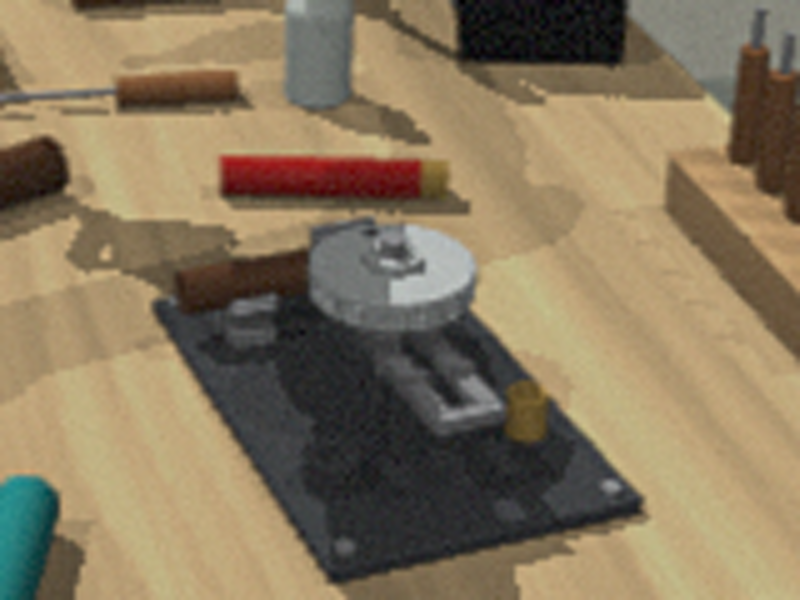

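View pics/t8c.png

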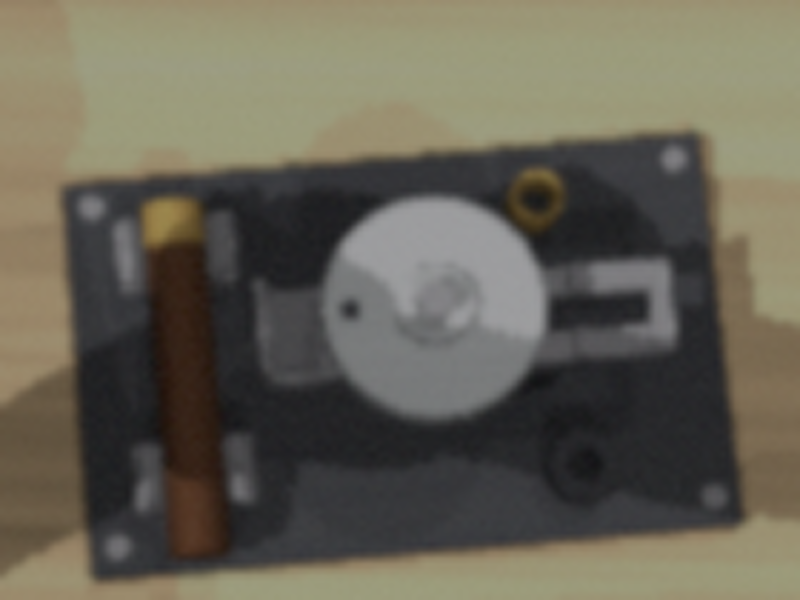

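View pics/t8u.png

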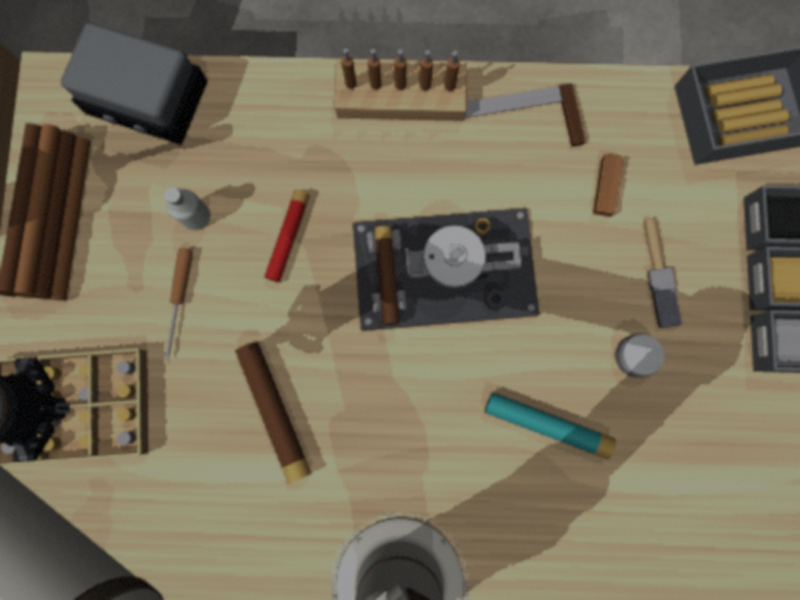

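```bash
python3 -c "
from h import *
hand_in(); print(get_state()['time'])"
```

```text
the job is handed in; nothing more can be done
the job is handed in; nothing more can be done
```

The stick is free of its clamp and the job is handed in. The last clock reading before hand-in was 52.7 s, against the 72 s limit.

- **Nut:** I pressed the closed fingertip on the rim at about 8 N and cranked it counter-clockwise in three long arcs and a short trim. The dot reads about 717–718° from both cameras at the marked pixel, against 720° for two full turns. The network's own dot points scattered more, from 717° to 724°, because they sat a few millimetres off the true radius.
- **Strap:** I pushed it by the outer face of its nose at 2–3 N until it met a firm stop. The force rose to about 13 N with no further motion. The nose face is now about 80 mm from the stud axis, down from 125 mm, and the top view shows it clear of the stick.
- **Rest of the bench:** In the final pictures the stick still lies in its V-blocks. The ferrule, bushing and loose items look where they were. The hand is well clear and the force reading is near zero.

One joint limit came close: during the second arc the last joint reached 2.56 rad of its 2.57 rad limit. I started the next arc from a different arm pose to stay away from it.

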